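# Shut and child-lock the breakfast cupboard

## Robot

A 7-joint arm with a two-finger parallel gripper is mounted at the origin on the work surface. World frame = base frame: x ahead of the robot, y to its left, z up, the work surface at z = 0. Lengths are in m, angles in rad, forces in N, time in s.
With the tool pointing down it reaches from about 0.4 to 0.85 m from the base axis. Payload 10.4 kg.
Tool frame: the origin (TCP) lies at the very end of the fingers, on their centre line; the grasp point (between the pads) lies 19 mm behind it (manip.grip_point_offset is the distance from the TCP to the grasp point, in m); z points along the fingers, y is the line along which they close (so a half turn about z gives the same grasp; the last joint's range is limited). The gripper opens to 85 mm and grips with 20 to 120 N. Pads are 22 mm wide; open, the fingers measure 114 mm over their backs; the gripper's body (76 mm by 85 mm) begins 54 mm behind the grasp point. The pads swing forward as they close: fully open they stand 13 mm farther back than shut.
Start: joints at [1.194, 0.332, -0.065, 1.46, 0.022, 1.35, -0.088], TCP at [0.217, -0.586, 0.231] pointing down, gripper open.
Joint ranges: [-2.6, 2.6], [-0.5, 2.12], [-1.47, 1.34], [0.16, 2.42], [-1.27, 4.41], [0.06, 2.06], [-2.6, 2.6]. Speed limits (rad/s): [2.22, 2.22, 2.79, 2.79, 3.14, 3.14, 3.14].

## Interface

Orientations are given as a unit quaternion [x, y, z, w].
In Python, from workcell import manip gives the robot as it stands. The module is installed in compiled form; this text tells all that it offers.
- The arm moves only by the tool step_arm, never from a script. Its argument "moves" is a list of rows, each a list of 7 numbers: the closure, from 0 (fully open) to 1 (shut), then the shift along the world's x, y, z in mm, then the turn, a rotation vector about the world's x, y, z in rad. In form: [[grip, tx, ty, tz, ax, ay, az], ...]. A call has 1 to 10 rows; each row is the pose to reach, as a shift and turn from the pose commanded when the call began; what a row does not reach only later rows make up. A row lasts 1/10 s, in which the tool goes at most 50 mm and 8.59 degrees, less where a joint would pass 70% of its speed; a pose out of reach is approached as far as the arm can. A call with a gripper value outside its range is refused whole. The fingers move at their own pace and stop on an object; "grip_force" is the grip in N (left out, the last holds). Time passes only in rows, so rows that repeat a pose let the fingers close. It gives the time, the measured TCP pose, the force, the opening and the grip force at its end, in the units of the state.
- manip.get_obs(): the state, without advancing time (a new reading comes with each control period).
- manip.camera(name): name is "scene" or "top" or "wrist"; returns a dict with "image" (384x512x3 uint8, blue, green, red), "K" (3x3 intrinsics, pixels), "rvec" (rotation vector, rad) and "tvec" (3), from world to camera coordinates, as OpenCV has them; the wrist camera has in their place "mount" (4x4, takes a point from camera to tool coordinates, whose origin is the TCP and whose axes are the flange's). Camera axes: x right, y down, z forward; pixel columns grow to the right and rows downward; lengths in m; the calibration is good to about 2 mm. A picture is of the moment at which its call begins: read the wrist's pose just before it. There is no depth.
- manip.hand_in(): hands the job in; it is judged then, once.
The state is a dict: "clock": time; "joint_pos": joint angles; "joint_velocities": joint speeds; "tau": joint torques, N m; "position": TCP position; "ee_rot": TCP orientation; "ft_force": force on the tool from outside, world axes, zero at the start; "torque": the same for the moment, N m; "grip_width": opening from 0.0 (shut) to 1.0 (fully open); "grasp_force": force on a finger pad.
Only numpy, scipy, OpenCV 4.12 (cv2) and the standard library are available. Lean on these libraries where they do the work, as an engineer would, in place of code of your own. Each camera call takes 0.05 s, during which the arm holds its last target. There are 200 camera calls.

## Task

Push the half-open door of the small cupboard fully shut, then lock the cupboard with the red child-proof handle on its roof: push the handle down and, keeping it down (never force it round while it is up), turn it counter-clockwise (seen from above) as far as it goes, until its long end points out over the door, and let it pop back up there. It also pops up in a notch halfway, where you can take a new grip. Leave the tumblers, the milk jug and the crispbread holder standing where they are.

Things in the scene. Friction and masses are not known exactly. Their poses are not given: they have to be found in the camera images.
- cupboard: Fixed small wooden cupboard on the table, 180 deep (x) x 260 wide (y) x 200 high (z) mm. Origin: centre of its underside. Its own -x axis points out of its open front; its place and yaw vary.
- door_hinge (a point): On the door's vertical hinge axis, at the height of the door's top edge (200 mm above the table). It lies at (-90, -130) mm in the cupboard's x, y.
- door_push (a point): A point on the door's outer face, 165 mm from the hinge and 20 mm below the door's top edge, good for pushing. White panel 260 wide, 200 high, 15 mm thick; its outer face lies 15 mm outside the plane through the hinge axis. A round steel knob, 28 mm across, stands 24 mm out of that face, 220 mm from the hinge, 75 mm above the table.
- door (a joint): Opening angle of the door, rad: 0 = shut against its stop (door along the cupboard's +y from the hinge), positive = open, free edge swung out towards the cupboard's -x side. It starts at 0.6 to 1.1. Light friction (about 0.5 N at the edge) leaves it where it is put.
- latch_axis (a point): On the vertical turning axis of the lock handle, 47 mm above the cupboard's roof = mid-height of the handle bar when it is up; it does not move with the handle. At (-40, 0) mm in the cupboard's x, y. Under the handle are a 22 mm thick steel stem and a grey round housing, 84 mm across and 16 mm tall, on the roof.
- latch_tip (a point): End of the handle's long arm, at mid-height of the bar. The handle is a red bar 125 long, 18 wide, 26 mm tall: long arm (white patch on top) 85 mm from the axis, short arm 40 mm. Up, its underside is 34 and its top 60 mm above the roof. It can be gripped across its 18 mm width, also over the axis.
- latch_turn (a joint): Handle angle, rad, counter-clockwise from above: 0 = open (long arm to the back, 0.34 rad counter-clockwise of the cupboard's +x), 1.4 = halfway notch, 2.8 = locked end stop, long arm along the cupboard's -x over the door. Up, a notch holds it within about 0.06 rad. Held 11 mm down it turns easily. Let up within 0.1 rad of a notch it centres and pops up; elsewhere it stays down.
- latch_push (a joint): How far the handle is pushed down, m: 0 = up (popped into a notch), 0.014 = down on its stop. A spring pushes it up with about 5 N at the start of the travel and 12 N at the stop; below about 0.009 it does not turn out of its notch except by brute force, which would break the lock.
- tumbler_a: Loose glass tumbler, 72 mm across, 100 mm high; origin under its centre. Bystander.
- tumbler_b: Second loose glass tumbler, the same. Bystander.
- milk_jug: Loose stainless steel milk jug, 92 mm across the belly, 130 mm high, with a handle on its +y side reaching 77 mm from its axis; origin under its centre. Bystander.
- crispbread_holder: Loose bamboo holder with crispbread slices, 90 (x) x 150 (y) x 112 mm high; origin under its centre. Bystander.

How it is judged:
On the way, in this order (a step that is already met when the one before it is completed fails the run):
1. the door is shut (within 0.03 rad) with the handle not yet locked (value of joint door below 0.03 rad and value of joint latch_turn below 2.5 rad), for 0.2 s.
2. the handle is turned home (beyond 2.7 rad) and popped up (within 2 mm) (value of joint latch_turn above 2.7 rad and value of joint latch_push below 0.002 m), for 0.2 s.
At the end, for the whole second after the job is handed in: The door is shut (joint below 0.03 rad), the handle is at the locked end (above 2.7 rad), popped up (less than 2 mm down) and still, and the four bystanders stand within 30 mm of where they were, tilted less than 0.3 rad (all of step 2 and value of joint door below 0.03 rad and velocity of joint latch_turn below 0.05 rad/s and not (distance of tumbler_a from where it was at the start of the episode above 0.03 m or angle between tumbler_a's own z axis and vertical above 0.3 rad) and not (distance of tumbler_b from where it was at the start of the episode above 0.03 m or angle between tumbler_b's own z axis and vertical above 0.3 rad) and not (distance of milk_jug from where it was at the start of the episode above 0.03 m or angle between milk_jug's own z axis and vertical above 0.3 rad) and not (distance of crispbread_holder from where it was at the start of the episode above 0.03 m or angle between crispbread_holder's own z axis and vertical above 0.3 rad)); the robot touches nothing.
It fails at once if the tumbler a is moved over 30 mm or tipped over 0.3 rad (distance of tumbler_a from where it was at the start of the episode above 0.03 m or angle between tumbler_a's own z axis and vertical above 0.3 rad).
It fails at once if the tumbler b is moved over 30 mm or tipped over 0.3 rad (distance of tumbler_b from where it was at the start of the episode above 0.03 m or angle between tumbler_b's own z axis and vertical above 0.3 rad).
It fails at once if the milk jug is moved over 30 mm or tipped over 0.3 rad (distance of milk_jug from where it was at the start of the episode above 0.03 m or angle between milk_jug's own z axis and vertical above 0.3 rad).
It fails at once if the crispbread holder is moved over 30 mm or tipped over 0.3 rad (distance of crispbread_holder from where it was at the start of the episode above 0.03 m or angle between crispbread_holder's own z axis and vertical above 0.3 rad).
It fails at once if the handle is forced round between notches while not pushed down (less than 5 mm) (value of joint latch_push below 0.005 m and (value of joint latch_turn between 0.25 and 1.15 rad or value of joint latch_turn between 1.65 and 2.55 rad)).
It also fails if it takes over 72 s, if anything falls off the work surface, if the arm or the gripper's body presses on something with over 40 N, if the wrist force passes 120 N, or if a joint passes its speed limit or range.

## Working session

There is one attempt and no reset: what is moved stays moved. The work goes in short steps, Python scripts to look and compute and a tool call to move; the robot and the scene stay as the last step left them, time stands still between calls to the robot, and variables do not carry over. Pictures are saved under pics/ and viewed, at most 10 in all, crops included, and the job is handed in when it is done.

Besides the shell and the picture viewer there is one more tool, called after "Emit:" in YAML: its name, and indented under it one key for each argument. step_arm: Moves the arm, as the interface text tells. Its arguments: {"type":"object","properties":{"moves":{"type":"array","items":{"type":"array","items":{"type":"number"}}},"grip_force":{"type":"number"}},"required":["moves"]}

```bash
mkdir -p pics; cat > h.py <<'E'
import numpy as np, cv2
from workcell import manip
from scipy.spatial.transform import Rotation as R
def ray(c,uv,z):
    Rm=cv2.Rodrigues(np.array(c["rvec"],float))[0]; t=np.array(c["tvec"],float).ravel()
    d=Rm.T@np.linalg.inv(c["K"])@np.array([uv[0],uv[1],1.]); o=-Rm.T@t
    return o+d*(z-o[2])/d[2]
def proj(c,p):
    return cv2.projectPoints(np.array(p,float).reshape(-1,3),np.array(c["rvec"],float),np.array(c["tvec"],float),np.array(c["K"],float),None)[0].reshape(-1,2)
E
python3 - <<'E'
from h import *
import pickle
cs={n:manip.camera(n) for n in("scene","top")}
pickle.dump(cs,open("c0.pkl","wb"))
for n in cs: cv2.imwrite(f"pics/{n}0.png",cv2.resize(cs[n]["image"],(800,600)))
for n in cs:
    c=cs[n];Rm=cv2.Rodrigues(np.array(c["rvec"],float))[0];print(n,-Rm.T@np.array(c["tvec"]).ravel(),np.array(c["K"]).tolist(),Rm.round(2).tolist())
print(manip.get_obs())
E
```

```text
scene [1.02545726 0.49414632 1.35600489] [[451.3731089623326, 0.0, 248.66099356681244], [0.0, 451.3731089623326, 195.8521196085637], [0.0, 0.0, 1.0]] [[-0.67, 0.74, 0.0], [0.64, 0.59, -0.49], [-0.37, -0.33, -0.87]]
top [ 0.38709799 -0.00547365  1.3617986 ] [[382.8887216223205, 0.0, 254.74188784150348], [0.0, 382.8887216223205, 190.08012918365282], [0.0, 0.0, 1.0]] [[-0.02, -1.0, -0.02], [-0.99, 0.02, -0.11], [0.11, 0.02, -0.99]]
{'clock': 0.1, 'joint_pos': array([ 1.19443485,  0.33278687, -0.06472044,  1.46084724,  0.02159569,
        1.34986867, -0.08847887]), 'joint_velocities': array([ 1.46412798e-03, -1.21932724e-03,  4.61146541e-04, -1.71068629e-03,
       -1.01209295e-03,  4.31261792e-04, -5.38295564e-05]), 'tau': array([ 6.32415304e-04, -6.26744199e+01,  4.86483634e-02, -3.92428637e+01,
        1.63623306e-02,  6.96246017e-03,  3.96503310e-05]), 'position': array([ 0.21641783, -0.58599235,  0.23061397]), 'ee_rot': array([ 9.84392016e-01,  1.75988608e-01, -1.27912902e-04, -5.93800373e-04]), 'ft_force': array([0.17995501, 0.56990009, 0.27710691]), 'torque': array([-0.00365379, -0.00348798,  0.02206645]), 'grasp_force': 0.0, 'grip_width': 1.0053581406538896}
```

View pics/scene0.png

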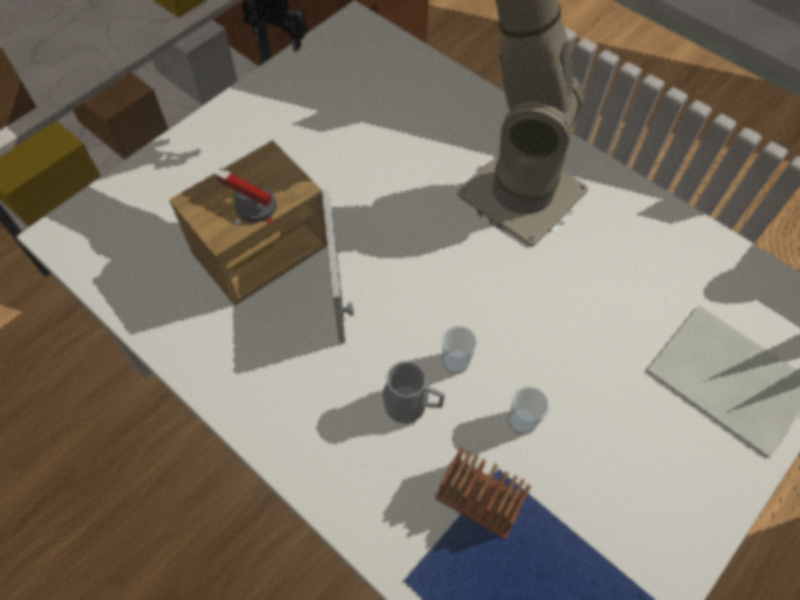

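View pics/top0.png

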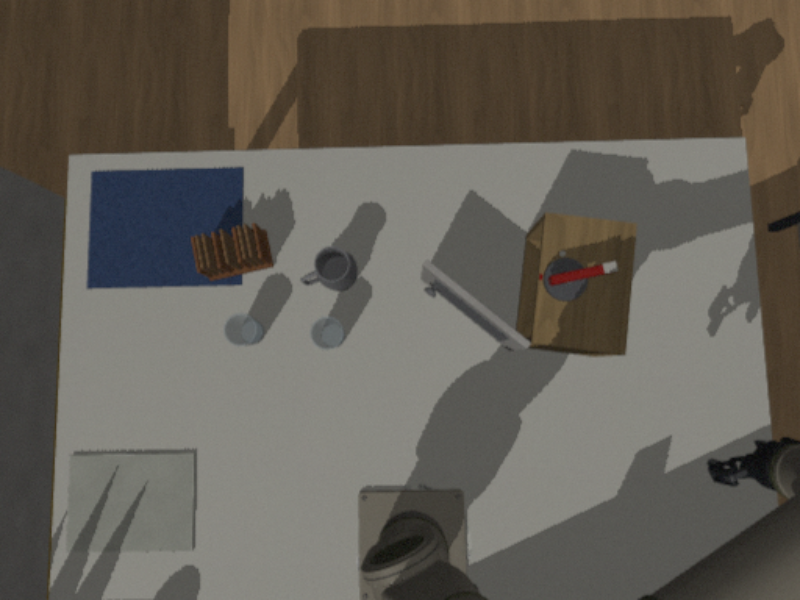

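The scene view shows the cupboard at (250,220), with the door half open from (325,190) to (340,340) and the handle's long end at (222,175). In the top view the roof corners are near (545,213), (637,222), (625,355) and (530,347). The door's free edge is at (425,265), its hinge end is at (525,347), and its front faces world +y. The bystanders are farther left, between x=195 and x=355.

```bash
python3 - <<'E'
from h import *
import pickle
cs=pickle.load(open("c0.pkl","rb"))
a=cs["top"]["image"][125:235,260:415]; b=cs["scene"]["image"][85:225,105:235]
A=cv2.resize(a,None,fx=4,fy=4,interpolation=cv2.INTER_CUBIC);cv2.imwrite("pics/a.png",cv2.convertScaleAbs(A,alpha=1.5))
cv2.imwrite("pics/b.png",cv2.convertScaleAbs(cv2.resize(b,None,fx=4,fy=4,interpolation=cv2.INTER_CUBIC),alpha=1.5))
for n in cs:
    im=cs[n]["image"].astype(int);B,G,Rr=im[...,0],im[...,1],im[...,2]
    m=((Rr>110)&(G<50)&(B<60)).astype(np.uint8)
    k,l,s,ce=cv2.connectedComponentsWithStats(m)
    for i in range(1,k):
        if s[i,4]>20:
            pts=np.argwhere(l==i)[:,::-1].astype(np.float32)
            r=cv2.minAreaRect(pts);print(n,s[i].tolist(),r)
            bx=cv2.boxPoints(r)
            print(np.array([ray(cs[n],p,.26) for p in bx]).round(4).tolist())
E
```

```text
scene [146, 112, 27, 15, 110] ((159.10000610351562, 119.30001068115234), (28.174455642700195, 4.0249223709106445), 26.56505012512207)
[[0.5656, -0.3582, 0.26], [0.5523, -0.365, 0.26], [0.5332, -0.2701, 0.26], [0.5464, -0.2639, 0.26]]
```

View pics/a.png

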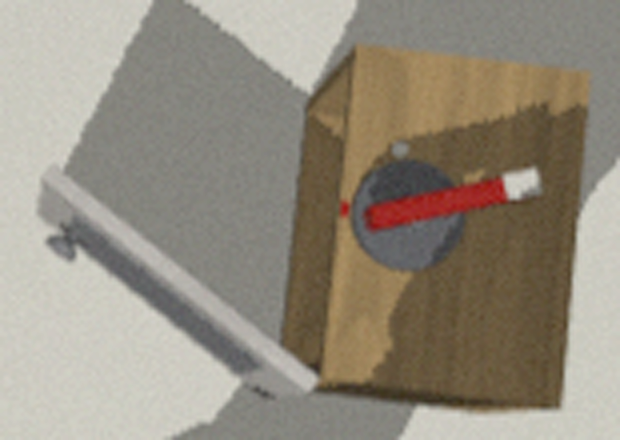

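View pics/b.png

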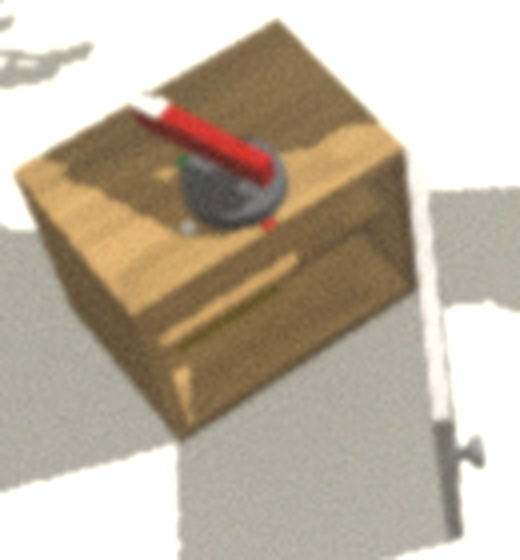

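The crop of the top view shows the roof corners at (357,46), (589,72), (560,408) and (320,383), the door's top edge from (60,165) to (320,385), and the knob at (62,243). In the scene crop the roof corners are (135,312), (18,175), (278,20) and (405,150).

```bash
cat > fit.py <<'E'
from h import *
import pickle
from scipy.optimize import least_squares
cs=pickle.load(open("c0.pkl","rb"))
f=lambda o,pts:[((x+.5)/4-.5+o[0],(y+.5)/4-.5+o[1]) for x,y in pts]
top=f((260,125),[(357,46),(589,72),(560,408),(320,383)])
sc=f((105,85),[(135,312),(18,175),(278,20),(405,150)])
loc=np.array([[-90,130],[90,130],[90,-130],[-90,-130]])/1000
for n,p in(("top",top),("scene",sc)):
    w=np.array([ray(cs[n],q,.2)[:2] for q in p]); 
    print(n,w.round(4).tolist(),"sides",[round(float(np.linalg.norm(w[i]-w[i-1])),4) for i in range(4)])
    c=w.mean(0); 
    a=loc-loc.mean(0); b=w-c
    yaw=np.arctan2((a[:,0]*b[:,1]-a[:,1]*b[:,0]).sum(),(a*b).sum()); print(" centre",c.round(4),"yaw",yaw)
# door top edge
def pr(n,p,z): print(n,p,ray(cs[n],p,z).round(4))
for q in f((260,125),[(38,178),(38,215),(60,165),(318,380),(300,392),(62,243)]): pr("top",q,.2)
for q in f((260,125),[(62,243)]): pr("top",q,.075)
for q in f((260,125),[(540,180),(365,217)]): pr("top",q,.26)
for q in f((105,85),[(140,103),(265,170)]): pr("scene",q,.26)
E
python3 fit.py
```

```text
top [[0.6815, -0.2796], [0.6566, -0.4561], [0.4002, -0.4179], [0.4226, -0.2395]] sides [0.2619, 0.1782, 0.2592, 0.1798]
 centre [ 0.5402 -0.3483] yaw -1.7155992213948212
scene [[0.6804, -0.2786], [0.6568, -0.4492], [0.4023, -0.4164], [0.4287, -0.2372]] sides [0.2551, 0.1723, 0.2566, 0.1811]
 centre [ 0.542  -0.3453] yaw -1.7152953229189505
top (269.125, 169.125) [ 0.5839 -0.031   0.2   ]
top (269.125, 178.375) [ 0.5552 -0.0303  0.2   ]
top (274.625, 165.875) [ 0.5937 -0.0481  0.2   ]
top (339.125, 219.625) [ 0.4249 -0.2381  0.2   ]
top (334.625, 222.625) [ 0.4162 -0.2242  0.2   ]
top (275.125, 185.375) [ 0.5332 -0.0481  0.2   ]
top (275.125, 185.375) [ 0.549  -0.0527  0.075 ]
top (394.625, 169.625) [ 0.5639 -0.3925  0.26  ]
top (350.875, 178.875) [ 0.5397 -0.2652  0.26  ]
scene (139.625, 110.375) [ 0.5665 -0.3855  0.26  ]
scene (170.875, 127.125) [ 0.5456 -0.2646  0.26  ]
```

Emit:
step_arm:
  moves:
    - [1,0,0,50,0,0,0]
    - [1,0,0,100,0,0,0]
    - [1,0,0,150,0,0,0]
    - [1,0,0,170,0,0,0]
    - [1,20,40,170,0,0,0]
    - [1,43,84,170,0,0,0]
    - [1,66,128,170,0,0,0]
    - [1,88,173,170,0,0,0]
    - [1,111,217,170,0,0,0]
    - [1,134,262,170,0,0,0]
  grip_force: 60

```text
clock: 1.1
position: [0.3507, -0.3228, 0.4011]
ee_rot: [0.984, 0.176, -0.0, 0.0]
ft_force: [1.0, -1.0, 0.5]
grip_width: -0.001
grasp_force: 0.0
```

Emit:
step_arm:
  moves:
    - [1,22,44,0,0,0,0]
    - [1,45,89,0,0,0,0]
    - [1,68,133,0,0,0,0]
    - [1,90,178,0,0,0,0]
    - [1,113,222,0,0,0,0]
    - [1,130,255,0,0,0,0]
    - [1,139,274,0,0,0,0]
    - [1,139,274,0,0,0,0]

```text
clock: 1.9
position: [0.4899, -0.0474, 0.4009]
ee_rot: [0.984, 0.179, -0.0, -0.001]
ft_force: [-0.5, 0.3, -0.2]
grip_width: -0.002
grasp_force: 0.0
```

Emit:
step_arm:
  moves:
    - [1,0,0,-50,0,0,0]
    - [1,0,0,-100,0,0,0]
    - [1,0,0,-150,0,0,0]
    - [1,0,0,-200,0,0,0]
    - [1,0,0,-226,0,0,0]
    - [1,0,0,-226,0,0,0]
    - [1,12,-10,-226,0,0,0]
    - [1,24,-21,-226,0,0,0]
    - [1,34,-31,-226,0,0,0]
    - [1,46,-40,-226,0,0,0]

```text
clock: 2.9
position: [0.5361, -0.0921, 0.1768]
ee_rot: [0.984, 0.175, 0.0, 0.0]
ft_force: [-0.9, 0.4, 0.1]
grip_width: -0.005
grasp_force: 0.5
```

Emit:
step_arm:
  moves:
    - [1,12,-10,0,0,0,0]
    - [1,24,-20,0,0,0,0]
    - [1,35,-33,0,0,0,0]
    - [1,45,-46,0,0,0,0]
    - [1,54,-60,0,0,0,0]
    - [1,60,-75,0,0,0,0]
    - [1,66,-90,0,0,0,0]
    - [1,72,-106,0,0,0,0]

```text
clock: 3.7
position: [0.6076, -0.1981, 0.1758]
ee_rot: [0.984, 0.176, 0.0, 0.0]
ft_force: [-0.2, 0.2, 0.2]
grip_width: -0.0
grasp_force: 0.6
```

Emit:
step_arm:
  moves:
    - [1,2,-8,0,0,0,0]
    - [1,3,-15,0,0,0,0]
    - [1,4,-22,0,0,0,0]
    - [1,4,-28,0,0,0,0]
    - [1,4,-33,0,0,0,0]
    - [1,4,-36,0,0,0,0]
    - [1,4,-38,0,0,0,0]
    - [1,4,-38,0,0,0,0]

```text
clock: 4.5
position: [0.6112, -0.2351, 0.1753]
ee_rot: [0.984, 0.176, -0.0, 0.0]
ft_force: [0.2, -0.5, -0.8]
grip_width: -0.004
grasp_force: 0.0
```

Emit:
step_arm:
  moves:
    - [1,0,-2,0,0,0,0]
    - [1,0,-4,0,0,0,0]
    - [1,0,-5,0,0,0,0]
    - [1,0,-5,0,0,0,0]

```text
clock: 4.9
position: [0.6114, -0.2371, 0.1753]
ee_rot: [0.984, 0.177, -0.0, -0.002]
ft_force: [-2.3, 7.7, 2.6]
grip_width: -0.002
grasp_force: 3.7
```

```bash
python3 - <<'E'
from h import *
c=manip.camera("top");cv2.imwrite("pics/a1.png",cv2.convertScaleAbs(cv2.resize(c["image"][110:240,240:415],None,fx=4,fy=4,interpolation=cv2.INTER_CUBIC),alpha=1.5))
E
```

```text
(no output)
```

View pics/a1.png

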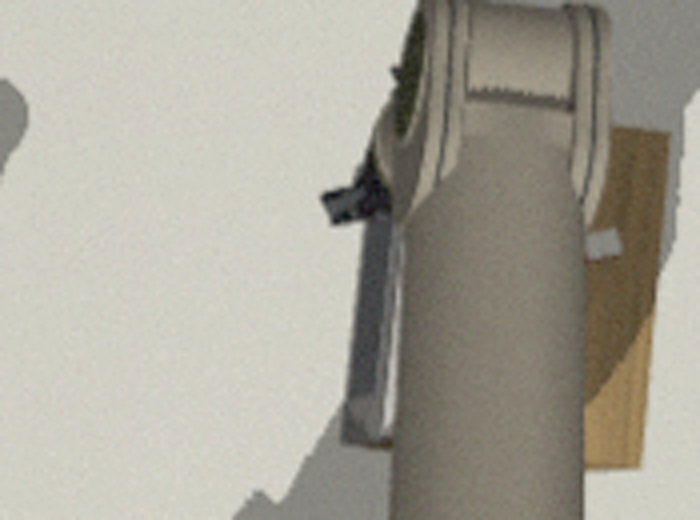

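The door lies flush along the cupboard front, from (360,430) to (385,215), and the stop pushes back with 7.7 N, so it is shut. I'll back off, rise, and go above the handle.

Emit:
step_arm:
  moves:
    - [1,3,20,0,0,0,0]
    - [1,5,40,0,0,0,0]
    - [1,5,40,50,0,0,0]
    - [1,5,40,100,0,0,0]
    - [0,5,40,150,0,0,0]
    - [0,5,40,200,0,0,-0.1]
    - [0,5,40,200,0,0,-0.25]
    - [0,-15,0,200,0,0,-0.4]
    - [0,-45,-35,200,0,0,-0.55]
    - [0,-65,-60,200,0,0,-0.7]

```text
clock: 5.95
position: [0.5444, -0.3026, 0.3755]
ee_rot: [0.984, -0.176, -0.0, 0.001]
ft_force: [0.2, 0.2, 0.3]
grip_width: 0.99
grasp_force: 0.0
```

Emit:
step_arm:
  moves:
    - [0,0,0,0,0,0,-0.14]
    - [0,0,0,0,0,0,-0.28]
    - [0,0,0,0,0,0,-0.42]
    - [0,0,0,0,0,0,-0.56]
    - [0,0,0,0,0,0,-0.7]
    - [0,0,0,0,0,0,-0.84]
    - [0,0,0,0,0,0,-0.98]
    - [0,0,0,0,0,0,-1.03]
    - [0,0,0,0,0,0,-1.03]

```text
clock: 6.85
position: [0.5463, -0.2998, 0.3755]
ee_rot: [0.772, -0.635, 0.0, 0.0]
ft_force: [-0.8, -0.5, -0.6]
grip_width: 0.999
grasp_force: 0.0
```

```bash
python3 - <<'E'
from h import *
import pickle
o=manip.get_obs();c=manip.camera("wrist");pickle.dump((o,c),open("w.pkl","wb"))
print(o["position"],o["ee_rot"],o["joint_pos"].round(2),np.array(c["mount"]).round(3).tolist(),np.array(c["K"]).tolist())
cv2.imwrite("pics/w.png",cv2.convertScaleAbs(c["image"],alpha=1.3))
E
```

```text
[ 0.54632786 -0.29984563  0.37545249] [ 7.72258387e-01 -6.35308541e-01  1.40981408e-04  1.43880374e-04] [ 0.6   0.31 -0.24  1.19  0.07  1.64 -2.57] [[-0.001, -0.957, -0.29, 0.074], [1.0, -0.001, 0.001, -0.0], [-0.001, -0.29, 0.957, -0.143], [0.0, 0.0, 0.0, 1.0]] [[278.1241075809953, 0.0, 257.6505522648025], [0.0, 278.1241075809953, 194.18362593942587], [0.0, 0.0, 1.0]]
```

View pics/w.png

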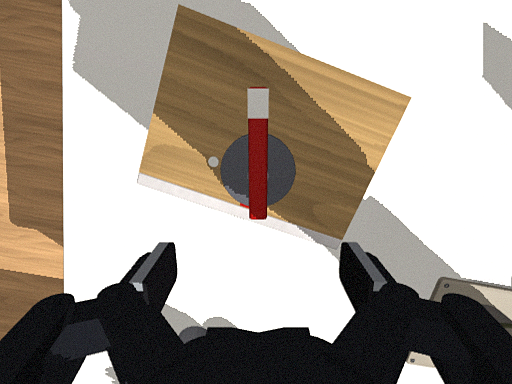

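The wrist view shows the door shut. The bar runs vertically at u≈258.5, from v=88 (white tip) to v=219 (short end). The housing is centred near (258,170).

```bash
python3 - <<'E'
from h import *
import pickle
o,c=pickle.load(open("w.pkl","rb"))
T=np.eye(4);T[:3,:3]=R.from_quat(o["ee_rot"]).as_matrix();T[:3,3]=o["position"];W=T@np.array(c["mount"])
def rw(u,v,z):
    d=W[:3,:3]@np.linalg.inv(c["K"])@np.array([u,v,1.]);p=W[:3,3];return (p+d*(z-p[2])/d[2]).round(4)
im=c["image"].astype(int);red=(im[...,2]>90)&(im[...,1]<50)&(im[...,0]<50)
for v in (130,150,170,190,205):
    x=np.where(red[v,240:280])[0]+240; print(v,x.min(),x.max())
a=rw(258.3,88,.26);b=rw(259,219,.26);print(a,b,np.linalg.norm(a-b))
u=(a-b)/np.linalg.norm(a-b);print("axis from tip",a-u*.085,"from short",b+u*.04,"bar deg",np.degrees(np.arctan2(u[1],u[0])))
m=cv2.inRange(cv2.cvtColor(c["image"],cv2.COLOR_BGR2HSV),(0,0,0),(179,80,110))[125:215,215:305]
print("housing top",rw(258.5,170,.216))
print("corners roof",rw(179,5,.2),rw(410,97,.2))
E
```

```text
130 250 264
150 251 263
170 250 264
190 251 264
205 241 263
[ 0.5633 -0.3902  0.26  ] [ 0.5391 -0.2701  0.26  ] 0.1225138767650424
axis from tip [ 0.54651007 -0.30687475  0.26      ] from short [ 0.54700115 -0.30931188  0.26      ] bar deg -78.60752203872987
housing top [ 0.5472 -0.3099  0.216 ]
corners roof [ 0.656 -0.455  0.2  ] [ 0.4009 -0.417   0.2   ]
```

Emit:
step_arm:
  moves:
    - [0,0,-8,0,0,0,0]
    - [0,0,-8,-40,0,0,0]
    - [0,0,-8,-80,0,0,0]
    - [0,0,-8,-110,0,0,0]
    - [0,0,-8,-130,0,0,0]
    - [0,0,-8,-138,0,0,0]
    - [0,0,-8,-138,0,0,0]

```text
clock: 7.6
position: [0.5459, -0.3081, 0.2366]
ee_rot: [0.773, -0.635, -0.001, 0.0]
ft_force: [0.6, -0.5, 0.5]
grip_width: 1.002
grasp_force: 0.0
```

Emit:
step_arm:
  moves:
    - [1,0,0,0,0,0,0]
    - [1,0,0,0,0,0,0]
    - [1,0,0,0,0,0,0]
    - [1,0,0,0,0,0,0]
    - [1,0,0,0,0,0,0]
    - [1,0,0,0,0,0,0]
    - [1,0,0,0,0,0,0]
    - [1,0,0,0,0,0,0]
  grip_force: 80

```text
clock: 8.4
position: [0.5472, -0.3076, 0.2381]
ee_rot: [0.773, -0.635, 0.001, -0.0]
ft_force: [5.4, 0.7, 4.9]
grip_width: 0.193
grasp_force: 81.0
```

Emit:
step_arm:
  moves:
    - [1,1,0,0,0,0,0]
    - [1,1,0,-3,0,0,0]
    - [1,1,0,-6,0,0,0]
    - [1,1,0,-9,0,0,0]
    - [1,1,0,-12,0,0,0]
    - [1,1,0,-14,0,0,0]
    - [1,1,0,-14,0,0,0]
    - [1,1,0,-14,0,0,0]

```text
clock: 9.2
position: [0.5474, -0.3077, 0.2244]
ee_rot: [0.772, -0.635, 0.0, -0.0]
ft_force: [0.7, 1.9, 11.1]
grip_width: 0.192
grasp_force: 81.9
```

Emit:
step_arm:
  moves:
    - [1,0,0,0,0,0,0.05]
    - [1,0,0,0,0,0,0.1]
    - [1,0,0,0,0,0,0.15]
    - [1,0,0,0,0,0,0.15]

```text
clock: 9.6
position: [0.5474, -0.3078, 0.2244]
ee_rot: [0.818, -0.575, 0.0, 0.0]
ft_force: [-0.0, 2.2, 10.8]
grip_width: 0.198
grasp_force: 81.9
```

```bash
python3 -c "
from h import *
o=manip.get_obs();print(o['ft_force'],o['torque'],o['position'],o['joint_pos'].round(2))"
```

```text
[-0.04795047  2.2090222  10.80815721] [0.31048766 0.10354732 0.04754768] [ 0.54736031 -0.3078251   0.22443605] [ 0.63  0.35 -0.25  1.45  0.09  1.34 -2.42]
```

Easy turning with a torque of only 0.05 N m, so the handle is out of its notch while held down. I'll continue.

Emit:
step_arm:
  moves:
    - [1,0,0,0,0,0,0.1]
    - [1,0,0,0,0,0,0.2]
    - [1,0,0,0,0,0,0.3]
    - [1,0,0,0,0,0,0.4]
    - [1,0,0,0,0,0,0.5]
    - [1,0,0,0,0,0,0.6]
    - [1,0,0,0,0,0,0.7]
    - [1,0,0,0,0,0,0.8]
    - [1,0,0,0,0,0,0.9]
    - [1,0,0,0,0,0,1.0]

```text
clock: 10.6
position: [0.5472, -0.3086, 0.2245]
ee_rot: [0.994, -0.111, 0.0, 0.001]
ft_force: [-0.1, -0.3, 10.7]
grip_width: 0.193
grasp_force: 81.9
```

```bash
python3 -c "
from h import *
o=manip.get_obs();print(o['ft_force'],o['torque'],o['position'],o['joint_pos'].round(2))"
```

```text
[-0.07863482 -0.292415   10.68024125] [-0.26939016  0.13344274 -0.07228291] [ 0.54716647 -0.30861074  0.22450408] [ 0.74  0.37 -0.39  1.45  0.14  1.35 -1.45]
```

Emit:
step_arm:
  moves:
    - [1,0,0,0,0,0,0.1]
    - [1,0,0,0,0,0,0.2]
    - [1,0,0,0,0,0,0.3]
    - [1,0,0,0,0,0,0.4]
    - [1,0,0,0,0,0,0.5]
    - [1,0,0,0,0,0,0.6]
    - [1,0,0,0,0,0,0.7]
    - [1,0,0,0,0,0,0.8]
    - [1,0,0,0,0,0,0.9]
    - [1,0,0,0,0,0,1.0]

```text
clock: 11.6
position: [0.5477, -0.3091, 0.2248]
ee_rot: [0.926, 0.379, 0.0, 0.002]
ft_force: [1.2, -2.1, 9.7]
grip_width: 0.189
grasp_force: 81.9
```

Emit:
step_arm:
  moves:
    - [1,0,0,0,0,0,0.1]
    - [1,0,0,0,0,0,0.2]
    - [1,0,0,0,0,0,0.3]
    - [1,0,0,0,0,0,0.4]
    - [1,0,0,0,0,0,0.5]
    - [1,0,0,0,0,0,0.57]
    - [1,0,0,0,0,0,0.6]
    - [1,0,0,0,0,0,0.63]
    - [1,0,0,0,0,0,0.63]

```text
clock: 12.5
position: [0.5482, -0.3091, 0.2249]
ee_rot: [0.764, 0.646, 0.0, 0.002]
ft_force: [4.0, -3.1, 9.4]
grip_width: 0.19
grasp_force: 81.8
```

```bash
python3 -c "
from h import *
o=manip.get_obs();print(o['ft_force'],o['torque'],o['position'],o['joint_pos'].round(2),R.from_quat(o['ee_rot']).as_matrix()[:2,0])"
```

```text
[ 3.95776892 -3.07461578  9.39044279] [-0.60343411 -1.03678087  0.03366289] [ 0.54820828 -0.30905695  0.22493956] [ 0.92  0.41 -0.64  1.43  0.25  1.37  0.11] [0.16605813 0.98611389]
```

Emit:
step_arm:
  moves:
    - [1,0,0,0,0,0,0.015]
    - [1,0,0,0,0,0,0.03]
    - [1,0,0,0,0,0,0.04]
    - [1,0,0,0,0,0,0.04]

```text
clock: 12.9
position: [0.5482, -0.309, 0.225]
ee_rot: [0.751, 0.66, 0.0, 0.002]
ft_force: [3.9, -2.2, 10.0]
grip_width: 0.192
grasp_force: 81.9
```

```bash
python3 -c "
from h import *
o=manip.get_obs();print(o['ft_force'],o['torque'],R.from_quat(o['ee_rot']).as_matrix()[:2,0])"
```

```text
[ 3.8829543  -2.15850467  9.99623682] [-0.48704795 -1.08065379 -0.35667123] [0.1277111  0.99180932]
```

The stop is felt (-0.36 N m), so the handle is home. I'll let it rise while gripped, then open and leave.

Emit:
step_arm:
  moves:
    - [1,0,0,3,0,0,-0.01]
    - [1,0,0,6,0,0,-0.01]
    - [1,0,0,9,0,0,-0.01]
    - [1,0,0,12,0,0,-0.01]
    - [1,0,0,14,0,0,-0.01]
    - [1,0,0,14,0,0,-0.01]

```text
clock: 13.5
position: [0.5482, -0.3091, 0.2381]
ee_rot: [0.754, 0.657, 0.0, 0.002]
ft_force: [6.0, -3.2, 4.3]
grip_width: 0.191
grasp_force: 81.0
```

Emit:
step_arm:
  moves:
    - [0,0,0,0,0,0,0]
    - [0,0,0,0,0,0,0]
    - [0,0,0,0,0,0,0]
    - [0,0,0,0,0,0,0]
    - [0,0,0,30,0,0,0]
    - [0,0,0,70,0,0,0]
    - [0,0,0,110,0,0,0]
    - [0,0,0,140,0,0,0]
    - [0,0,0,140,0,0,0]
    - [0,0,0,140,0,0,0]

```text
clock: 14.5
position: [0.5474, -0.3077, 0.3773]
ee_rot: [0.754, 0.657, 0.0, 0.0]
ft_force: [-0.4, -0.3, -0.5]
grip_width: 1.003
grasp_force: 0.0
```

```bash
python3 - <<'E'
from h import *
o=manip.get_obs();c=manip.camera("wrist");s=manip.camera("scene")
print(o["position"],o["ft_force"])
cv2.imwrite("pics/w2.png",cv2.convertScaleAbs(np.hstack([cv2.resize(c["image"],(400,300)),cv2.resize(s["image"],(400,300))]),alpha=1.3))
E
```

```text
[ 0.54741258 -0.30769992  0.37730104] [-0.42437109 -0.25496459 -0.46912137]
```

View pics/w2.png

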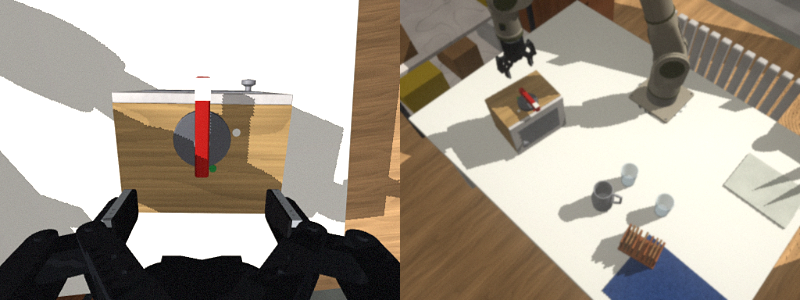

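The wrist view shows the bar at u≈203, from v=78 (white tip beyond the door) to v=177, perpendicular to the shut door. The bystanders look undisturbed in the scene view. I'll check the pop-up from the apparent bar length, then hand in.

```bash
python3 - <<'E'
from h import *
import pickle
o=manip.get_obs();c=manip.camera("wrist")
T=np.eye(4);T[:3,:3]=R.from_quat(o["ee_rot"]).as_matrix();T[:3,3]=o["position"];W=T@np.array(c["mount"])
def rw(u,v,z):
    d=W[:3,:3]@np.linalg.inv(c["K"])@np.array([u,v,1.]);p=W[:3,3];return p+d*(z-p[2])/d[2]
# red part of the bar top only, compared with the first wrist view (patch boundary to short end)
def ends(c):
    im=c["image"].astype(int);red=(im[...,2]>90)&(im[...,1]<50)&(im[...,0]<50)
    k,l,s,_=cv2.connectedComponentsWithStats(red.astype(np.uint8));i=1+s[1:,4].argmax();return s[i].tolist()
print(ends(pickle.load(open("w.pkl","rb"))[1]),ends(c))
x,y,w,h,_=ends(c);u=x+w/2
for z in(.246,.26):
    a=rw(u,y,z);b=rw(u,y+h,z);d=(a-b)/np.linalg.norm(a-b);print(z,np.linalg.norm(a-b),b+.04*d,np.degrees(np.arctan2(d[1],d[0])))
E
```

```text
[249, 119, 17, 100, 1065] [250, 129, 19, 99, 1526]
0.246 0.10275064739158084 [ 0.54733915 -0.31392353  0.246     ] 82.19477559927111
0.26 0.09748160313328172 [ 0.54813303 -0.30783696  0.26      ] 82.19477559927107
```

```bash
python3 -c "
from workcell import manip
print(manip.hand_in())"
```

```text
the job is handed in; nothing more can be done
None
```

The door is shut, the handle is turned to its locked stop and has popped up, the bystanders look undisturbed in the last scene view, and I handed the job in at about 15 s; no verdict came back.

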